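# Sort nuts, sleeves and a bolt into the sample trays

### The arm

A 6-joint arm with a two-finger parallel gripper is mounted at the origin on the work surface. World frame = base frame: x ahead of the robot, y to its left, z up, the work surface at z = 0. Lengths are in m, angles in rad, forces in N, time in s.
With the tool pointing down it reaches from about 0.35 to 0.725 m from the base axis. Payload 4.3 kg.
Tool frame: the origin (TCP) lies at the very end of the fingers, on their centre line; the grasp point (between the pads) lies 19 mm behind it; z points along the fingers, y is the line along which they close (so a half turn about z gives the same grasp; the last joint's range is limited). The gripper opens to 85 mm and grips with 20 to 120 N. Pads are 22 mm wide; open, the fingers measure 114 mm over their backs; the gripper's body (76 mm by 85 mm) begins 54 mm behind the grasp point. The pads swing forward as they close: fully open they stand 13 mm farther back than shut.
Start: joints at [-1.234, 0.377, 0.081, 1.274, 0, 1.46], TCP at [0.248, -0.519, 0.231] pointing down, gripper open.
Joint ranges: [-2.72, 2.72], [-0.84, 1.66], [-1.02, 1.22], [-1.77, 2.12], [-1.37, 1.28], [-3.14, 3.14]. Speed limits (rad/s): [2.57, 2.57, 3.14, 3.14, 3.14, 3.14].

### API

Orientations are given as [roll, pitch, yaw] about the fixed x, y, z axes, in that order (R = Rz(yaw) Ry(pitch) Rx(roll)).
In Python, from station import read_state, read_camera, camera_info, finish_job gives the robot as it stands.
- The arm moves only by the tool drive_tool, never from a script. Its arguments are lists of equal length, an entry for each row: "grip": the finger opening in mm, from 0 to 85.4; "offset": the shift along the tool's x, y, z in units of 40 mm (1.0 is 40 mm), a list of three; "roll": the turn about the tool's z in units of 10 degrees (1.0 is 10 degrees). A call has 1 to 5 rows; each row is the pose to reach, as a shift and turn from the pose commanded when the call began, along the tool's axes at that moment; what a row does not reach only later rows make up. A row lasts 1/8 s, in which the tool goes at most 62.5 mm and 10.7 degrees, less where a joint would pass 70% of its speed; a pose out of reach is approached as far as the arm can. A call with a gripper value outside its range is refused whole. The fingers move at their own pace and stop on an object; the grip force is fixed at half the most. Time passes only in rows, so rows that repeat a pose let the fingers close. It gives the time, the measured TCP pose, the force, the opening and the grip force at its end, in the units of the state.
- read_state(): the state, without advancing time (a new reading comes with each control period).
- read_camera(name): name is "scene" or "top" or "wrist"; returns the picture (400x640x3 uint8, blue, green, red); there is no depth.
- camera_info(name): a dict with "fx", "fy", "cx", "cy" (pixels), "R" (3x3) and "t" (3): a world point X has camera coordinates R X + t. Camera axes: x right, y down, z forward; pixel columns grow to the right and rows downward; lengths in m; the calibration is good to about 2 mm. The wrist camera is an equidistant fisheye: a pixel r from the principal point sees the ray r / f radians off the axis. A picture is of the moment at which its call begins: read the wrist's pose just before it. camera_info takes no time and is no camera call; for the wrist camera it gives the pose at the moment of the call.
- finish_job(): hands the job in; it is judged then, once.
The state is a dict: "clock": time; "joint_pos": joint angles; "qvel": joint speeds; "joint_efforts": joint torques, N m; "tcp_pos": TCP position; "tcp_rot": TCP orientation; "wrist_force": force on the tool from outside, world axes, zero at the start; "torque": the same for the moment, N m; "gripper_width": opening from 0.0 (shut) to 1.0 (fully open); "grip_force": force on a finger pad.
Only numpy, scipy, OpenCV 4.12 (cv2) and the standard library are available. Lean on these libraries where they do the work, as an engineer would, in place of code of your own. Each camera call takes 0.05 s, during which the arm holds its last target. There are 200 camera calls.

### The job

Sort the five loose steel parts on the bench (two big nuts, two sleeves, one bolt) into the three blue trays: every tray shows a sample of what belongs in it fixed on its back ledge, and each part goes into the tray with the matching sample. Set each part down on the tray's floor standing just as it stands now (nut flat, sleeve on end, bolt on its head), side by side and well inside the tray, and leave the little round tin standing where it is.

Things in the scene. Friction and masses are not known exactly. Their poses are not given: they have to be found in the camera images.
- nut_a: Loose big steel hexagon nut lying flat: 46 mm across flats, 53 mm across corners, 24 mm high, 30 mm bore, about 0.2 kg. Origin: centre of its underside; z up along the bore; its x axis is square to one pair of flats (the other pairs are at 60 and 120 degrees). The two nuts are alike and belong in the same tray.
- nut_b: Loose big steel hexagon nut lying flat: 46 mm across flats, 53 mm across corners, 24 mm high, 30 mm bore, about 0.2 kg. Origin: centre of its underside; z up along the bore; its x axis is square to one pair of flats (the other pairs are at 60 and 120 degrees). The two nuts are alike and belong in the same tray.
- sleeve_a: Loose plain round steel sleeve (a short tube) standing on end: 38 mm outside diameter, 26 mm bore, 40 mm high, about 0.18 kg. Origin: centre of its underside; z up along the bore. The two sleeves are alike and belong in the same tray.
- sleeve_b: Loose plain round steel sleeve (a short tube) standing on end: 38 mm outside diameter, 26 mm bore, 40 mm high, about 0.18 kg. Origin: centre of its underside; z up along the bore. The two sleeves are alike and belong in the same tray.
- bolt: Loose steel hexagon bolt standing upright on its head: head 36 mm across flats and 15 mm high at the bottom, above it a round threaded shank 24 mm in diameter up to 65 mm height, about 0.28 kg. Origin: centre of the head's underside, on the bench; z up along the shank. Grip it by the shank.
- tray_nut: Low open blue tray, fixed; sample: a hexagon nut. Outside 130 (x) by 160 (y) mm, walls 5 mm, rim 24 mm and inner floor 4 mm above the bench. Origin: centre of its underside (of the open part); z up; +x away from the robot, give or take 15 degrees. Beyond its +x wall a ledge 52 mm deep, 8 mm high, with the fixed sample standing at x = 91 mm, same size and pose as the loose ones. Trays swap places.
- tray_sleeve: Low open blue tray, fixed; sample: a sleeve. Outside 130 (x) by 160 (y) mm, walls 5 mm, rim 24 mm and inner floor 4 mm above the bench. Origin: centre of its underside (of the open part); z up; +x away from the robot, give or take 15 degrees. Beyond its +x wall a ledge 52 mm deep, 8 mm high, with the fixed sample standing at x = 91 mm, same size and pose as the loose ones. Trays swap places.
- tray_bolt: Low open blue tray, fixed; sample: a bolt. Outside 130 (x) by 160 (y) mm, walls 5 mm, rim 24 mm and inner floor 4 mm above the bench. Origin: centre of its underside (of the open part); z up; +x away from the robot, give or take 15 degrees. Beyond its +x wall a ledge 52 mm deep, 8 mm high, with the fixed sample standing at x = 91 mm, same size and pose as the loose ones. Trays swap places.
- tin: Small round closed grey tin with a black lid, 55 mm in diameter over the lid and 40 mm high, loose, standing among the parts; not to be moved. Origin: centre of its underside; z up.
There are look-alikes about, which are no part of the job. What is shaped like the nut_b but orange is not meant.

How it is judged:
By the outcome, as a careful person would: the job done as asked, in the order asked, and still so for the second after the job is handed in, with the robot touching nothing.
It also fails if it takes over 122 s, if anything falls off the work surface, if the arm or the gripper's body presses on something with over 40 N, if the wrist force passes 120 N, or if a joint passes its speed limit or range.

## Working session

There is one attempt and no reset: what is moved stays moved. The work goes in short steps, Python scripts to look and compute and a tool call to move; the robot and the scene stay as the last step left them, time stands still between calls to the robot, and variables do not carry over. Pictures are saved under pics/ and viewed, at most 14 in all, crops included, and the job is handed in when it is done.

Besides the shell and the picture viewer there is one more tool, called after "Call:" as name([rows], argument=value, ...), one row to a line, values as JSON. drive_tool: Moves the arm, as the interface text tells. Its arguments: {"type":"object","properties":{"grip":{"type":"array","items":{"type":"number"}},"offset":{"type":"array","items":{"type":"array","items":{"type":"number"}}},"roll":{"type":"array","items":{"type":"number"}}},"required":["grip","offset","roll"]}

```bash
mkdir -p pics; ls; python3 - <<'E'
from station import *
import cv2,numpy as np
for n in("scene","top"):
    cv2.imwrite(f"pics/{n}0.png",read_camera(n)); c=camera_info(n); print(n,c)
s=read_state();print({k:np.round(v,3).tolist() for k,v in s.items()})
E
```

```text
pics
scene {'fx': 454.5419275435412, 'fy': 454.5419275435412, 'cx': 317.03056241877323, 'cy': 197.01426131056544, 'R': array([[ 0.41691545,  0.90894431, -0.00132481],
       [ 0.77892199, -0.35802713, -0.51487581],
       [-0.46846776,  0.21362776, -0.85726375]]), 't': array([-0.16121798, -0.32958575,  1.24705995])}
top {'fx': 420.26042105637083, 'fy': 420.26042105637083, 'cx': 318.83159631611045, 'cy': 192.4510646063182, 'R': array([[ 0.00227536, -0.99994058,  0.01066119],
       [-0.99501962, -0.00332633, -0.09962372],
       [ 0.09965326, -0.01038141, -0.99496807]]), 't': array([-0.01886836,  0.43210435,  0.89027887])}
{'clock': 0.1, 'joint_pos': [-1.234, 0.378, 0.08, 1.274, 0.0, 1.461], 'qvel': [0.001, -0.0, 0.002, 0.0, 0.0, -0.0], 'joint_efforts': [0.002, -46.469, 27.058, 0.012, -0.0, -0.0], 'tcp_pos': [0.248, -0.518, 0.23], 'tcp_rot': [-3.14, -0.0, 0.447], 'wrist_force': [0.575, -0.193, -0.963], 'torque': [-0.049, 0.042, -0.02], 'grip_force': 0.0, 'gripper_width': 1.003}
```

View pics/top0.png

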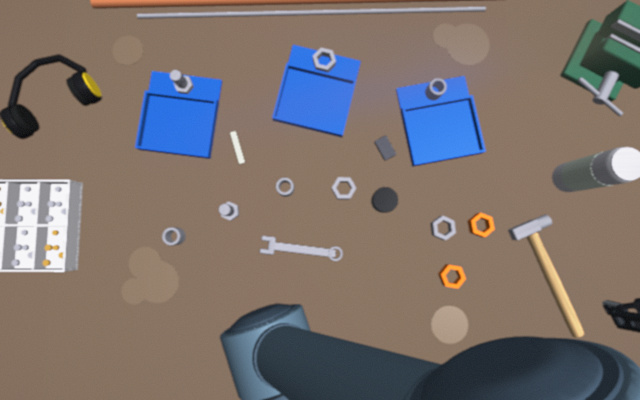

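View pics/scene0.png

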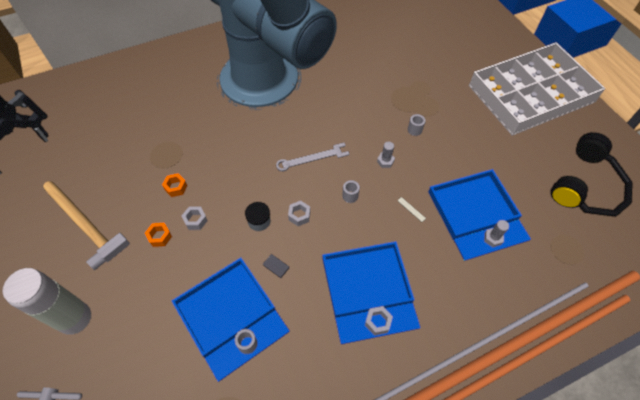

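Top view: the trays stand at bolt (180,115), nut (317,90) and sleeve (440,120). Silver candidates are nuts (344,187) and (444,228), sleeves (285,186) and (173,236), and the bolt (229,210). The tin is at (384,199). The orange nuts at (482,225) and (452,276) and the spanner are look-alikes. The steel nuts fit by colour.

```bash
cat > h.py <<'E'
from station import *
import cv2,numpy as np
def ray(c,u,v):
    x,y=(u-c["cx"])/c["fx"],(v-c["cy"])/c["fy"]
    return -c["R"].T@c["t"], c["R"].T@np.array([x,y,1.])
def fray(c,u,v):
    x,y=(u-c["cx"])/c["fx"],(v-c["cy"])/c["fy"]; r=np.hypot(x,y)+1e-12
    return -c["R"].T@c["t"], c["R"].T@np.array([x/r*np.sin(r),y/r*np.sin(r),np.cos(r)])
def plane(o,d,z): return o+d*(z-o[2])/d[2]
def two(a,b):  # midpoint of closest approach, gap
    (o,d),(p,e)=a,b; s=np.linalg.lstsq(np.c_[d,-e],p-o,rcond=None)[0]
    P,Q=o+s[0]*d,p+s[1]*e; return (P+Q)/2,np.linalg.norm(P-Q)
def steel(im):
    im=im.astype(int); return ((im.max(2)-im.min(2)<40)&(im.min(2)>112)).astype(np.uint8)*255
def blue(im):
    im=im.astype(int); return ((im[...,0]-im[...,2]>70)).astype(np.uint8)*255
E
python3 - <<'E'
from h import *
T=cv2.imread("pics/top0.png");S=cv2.imread("pics/scene0.png");ct=camera_info("top");cs=camera_info("scene")
def near(m,p):
    cs_,_=cv2.findContours(m,cv2.RETR_EXTERNAL,cv2.CHAIN_APPROX_NONE)
    return min((c for c in cs_ if len(c)>15),key=lambda c:abs(cv2.pointPolygonTest(c,p,True)) if cv2.pointPolygonTest(c,p,False)<0 else 0)
for n,pt,ps,h in [("nutM",(344,187),(299,212),.024),("nutR",(444,228),(194,217),.024),("slM",(285,186),(350,190),.04),("slL",(173,236),(416,124),.04),("bolt",(229,210),(387,155),.03)]:
    (xc,yc),(w,hh),a=cv2.minAreaRect(near(steel(T),pt)); (xs,ys),ws,_=cv2.minAreaRect(near(steel(S),ps))
    P,g=two(ray(ct,xc,yc),ray(cs,xs,ys))
    print(n,"top px",round(xc,1),round(yc,1),round(w),round(hh),"top@mid",plane(*ray(ct,xc,yc),h/2).round(4),"two",P.round(4),round(g,4))
m=blue(T); 
for n,p in [("bolt",(180,130)),("nut",(315,105)),("slv",(440,135))]:
    c=cv2.convexHull(near(m,p)); q=cv2.approxPolyDP(c,8,True)[:,0].astype(float)
    q=q[np.argsort(-q[:,1])]; f=sorted(q[:2],key=lambda a:a[0]); b=sorted(q[2:4],key=lambda a:a[0])
    F=[plane(*ray(ct,*a),.0)[:2] for a in f];B=[plane(*ray(ct,*a),.008)[:2] for a in b]
    y=F[0]-F[1]; yaw=np.arctan2(-y[0],y[1]); ax=(B[0]+B[1])/2-(F[0]+F[1])/2
    o=(F[0]+F[1])/2+.065*ax/np.linalg.norm(ax)
    print(n,len(q),"w",np.linalg.norm(y).round(3),"len",np.linalg.norm(ax).round(3),"yaw",np.degrees(yaw).round(1),np.degrees(np.arctan2(ax[1],ax[0])).round(1),"org",o.round(3))
print("tin",plane(*ray(ct,384.5,199.5),.04).round(3),"orange",plane(*ray(ct,482,225),.02).round(3))
cv2.imwrite("pics/crop.png",cv2.resize(T[150:300,150:510],None,fx=2.2,fy=2.2,interpolation=cv2.INTER_CUBIC))
E
```

```text
nutM top px 343.5 187.0 22 25 top@mid [ 0.4453 -0.0719  0.012 ] two [ 0.444  -0.0709  0.0243] 0.0003
nutR top px 444.5 227.5 25 23 top@mid [ 0.3572 -0.2921  0.012 ] two [ 0.3574 -0.2879  0.022 ] 0.0024
slM top px 284.5 185.5 17 19 top@mid [0.4473 0.0571 0.02  ] two [0.4454 0.0563 0.038 ] 0.001
slL top px 171.0 236.0 18 20 top@mid [0.3374 0.299  0.02  ] two [0.3378 0.294  0.0371] 0.0015
bolt top px 228.0 210.5 19 20 top@mid [0.3928 0.1794 0.015 ] two [0.3926 0.1796 0.0065] 0.0033
bolt 4 w 0.165 len 0.176 yaw -7.7 -9.8 org [0.588 0.301]
nut 4 w 0.161 len 0.173 yaw -14.6 -15.0 org [ 0.648 -0.006]
slv 4 w 0.167 len 0.175 yaw 11.3 13.6 org [ 0.579 -0.295]
tin [ 0.416 -0.157  0.04 ] orange [ 0.363 -0.371  0.02 ]
```

View pics/crop.png

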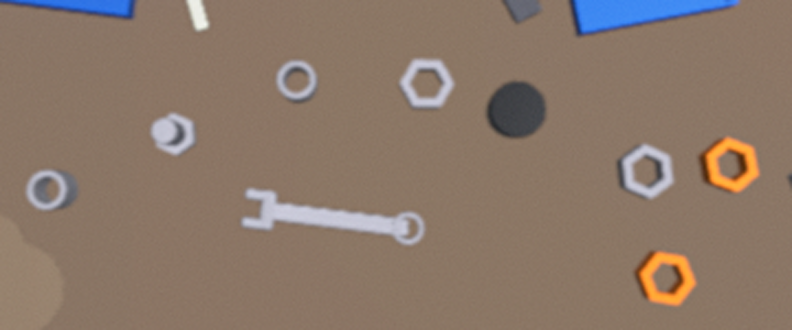

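Crop: real steel nuts at crop (427,84) and (646,171), sleeves at (297,81) and (48,190) and the bolt at (170,134). The orange nuts and the spanner stay put. Heights and sizes agree with what was given. I'll start with the right-hand nut.

```bash
cat >> h.py <<'E'
def go(x,y,z,yawdeg,frm=None):
    """print offset (40 mm units) and roll (10 deg) from pose frm=(x,y,z,yaw deg) to target"""
    if frm is None:
        s=read_state(); frm=(*s["tcp_pos"],np.degrees(s["tcp_rot"][2]))
    a=np.radians(frm[3]); d=np.array([x,y,z])-frm[:3]
    o=np.array([d[0]*np.cos(a)+d[1]*np.sin(a), d[0]*np.sin(a)-d[1]*np.cos(a), -d[2]])/.04
    r=(frm[3]-yawdeg)/10
    print("offset",o.round(2).tolist(),"roll",round(float((r+18)%36-18),2))
E
python3 -c "
from h import *
go(.357,-.288,.15,60)"
```

```text
offset [4.94, -4.01, 2.01] roll -3.44
```

Call:
drive_tool([
  [4.94, -4.01, 2.0],
  [4.94, -4.01, 2.0],
  [4.94, -4.01, 2.0],
  [4.94, -4.01, 2.0],
  [4.94, -4.01, 2.0],
], grip=[85, 85, 85, 85, 85], roll=[-3.44, -3.44, -3.44, -3.44, -3.44])

```text
clock: 0.72
tcp_pos: [0.3568, -0.2844, 0.1497]
tcp_rot: [-3.138, -0.002, 1.051]
wrist_force: [0.6, -0.3, -0.0]
gripper_width: 0.995
grip_force: 0.0
```

```bash
python3 -c "
from h import *
s=read_state();print(s['tcp_pos'],np.degrees(s['tcp_rot']),s['joint_pos'])
c=camera_info('wrist');im=read_camera('wrist');cv2.imwrite('pics/w1.png',im);print(c, -c['R'].T@c['t'])"
```

```text
[ 0.3567949  -0.28443891  0.14965378] [-1.79767260e+02 -9.15052095e-02  6.02153248e+01] [-8.12454408e-01  1.88762018e-01 -3.93741572e-01  9.92642827e-01
  3.57442109e-04  1.27817855e+00]
{'fx': 309.70691628693146, 'fy': 309.70691628693146, 'cx': 319.3573983693173, 'cy': 201.66192055742135, 'R': array([[ 0.86783598, -0.49683476, -0.00399081],
       [-0.46901141, -0.82183417,  0.32344536],
       [-0.16397868, -0.27882579, -0.94623843]]), 't': array([-0.45182026, -0.08309307,  0.28319659])} [ 0.39957248 -0.21380622  0.29304444]
```

View pics/w1.png

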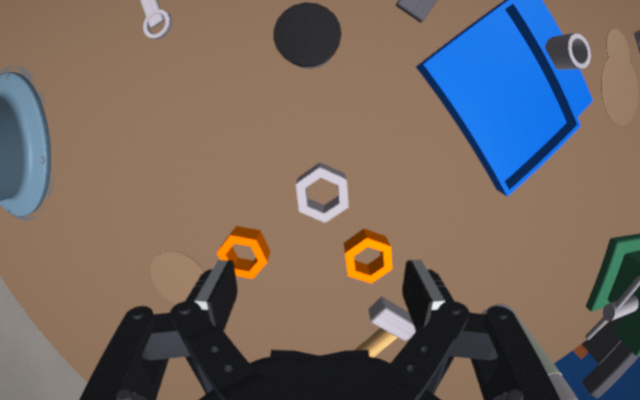

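The silver nut is at (322,193), clear of the orange nuts at (244,252) and (369,256). Top rim centre and flat angle next.

```bash
cat >> h.py <<'E'
def wlook(x,y,h,name=None,hexa=False,mask=steel):
    """grab wrist view; steel contour near world (x,y,h) -> world centre, sizes, hex yaw (mod 60)"""
    c=camera_info("wrist"); im=read_camera("wrist")
    if name: cv2.imwrite(f"pics/{name}.png",im)
    cons,_=cv2.findContours(mask(im),cv2.RETR_EXTERNAL,cv2.CHAIN_APPROX_NONE); best=None
    for k in cons:
        if len(k)<30: continue
        W=1000*np.array([plane(*fray(c,*p),h)[:2] for p in k[:,0].astype(float)])
        H=cv2.convexHull(W.astype(np.float32)); m=cv2.moments(H); 
        if m["m00"]<200: continue
        P=np.array([m["m10"],m["m01"]])/m["m00"]; d=np.hypot(*(P-[1000*x,1000*y]))
        if best is None or d<best[0]: best=(d,P,H[:,0],k[:,0].mean(0))
    d,P,H,px=best; th=np.radians(np.arange(0,180,.5)); w=np.ptp(H@np.c_[np.cos(th),np.sin(th)].T,axis=0)
    print("px",px.round(),"centre",(P/1000).round(4),"off",d.round(1),"width min/max",w.min().round(1),w.max().round(1),end=" ")
    if hexa:
        w6=w.reshape(3,120).mean(0); a=(np.arange(120)*.5)[w6.argmin()]; print("flat normal",a,"mod 60, w",w6.min().round(1),end="")
    print(); return P/1000
E
python3 -c "
from h import *
P=wlook(.357,-.288,.024,hexa=True)"
```

```text
px [322. 195.] centre [ 0.3581 -0.2891] off 1.6 width min/max 47.9 54.1 flat normal 35.5 mod 60, w 48.1
```

```bash
python3 -c "
from h import *
go(.358,-.289,.1,65.5);go(.358,-.289,.003,65.5)"
```

```text
offset [-0.04, 0.04, 1.26] roll -0.54
offset [-0.04, 0.04, 3.69] roll -0.54
```

Call:
drive_tool([
  [-0.04, 0.04, 1.2],
  [-0.04, 0.04, 2.4],
  [-0.04, 0.04, 3.3],
  [-0.04, 0.04, 3.68],
  [-0.04, 0.04, 3.68],
], grip=[66, 66, 66, 66, 66], roll=[-0.54, -0.54, -0.54, -0.54, -0.54])

```text
clock: 1.45
tcp_pos: [0.3571, -0.292, 0.0034]
tcp_rot: [-3.14, 0.0, 1.139]
wrist_force: [-0.7, -0.6, 0.9]
gripper_width: 0.774
grip_force: 0.0
```

Call:
drive_tool([
  [0, 0, 0],
  [0, 0, 0],
  [0, 0, 0],
  [0, 0, 0],
  [0, 0, 0],
], grip=[36, 36, 36, 36, 36], roll=[0, 0, 0, 0, 0])

```text
clock: 2.08
tcp_pos: [0.3588, -0.2924, 0.0055]
tcp_rot: [3.139, 0.003, 1.141]
wrist_force: [-2.5, -1.8, 6.3]
gripper_width: 0.523
grip_force: 62.3
```

```bash
python3 - <<'E'
from h import *
ct=camera_info("top")
for n,px,h,o,yaw in [("nut",(324,59),.032,(.642,-.006),-15),("slv",(437,87),.048,(.5745,-.287),12.5),("bolt",(182,85),.023,(.583,.293),-9)]:
    a=np.radians(yaw); print(n,"sample seen",plane(*ray(ct,*px),h)[:2].round(3),"from tray",(np.array(o)+.091*np.array([np.cos(a),np.sin(a)])).round(3))
s=read_state();print(s['tcp_pos'])
go(.632,-.042,.1,75);
E
```

```text
nut sample seen [ 0.728 -0.028] from tray [ 0.73 -0.03]
slv sample seen [ 0.66  -0.273] from tray [ 0.663 -0.267]
bolt sample seen [0.67  0.286] from tray [0.673 0.279]
[ 0.35879584 -0.2924254   0.00545962]
offset [8.54, 3.6, -2.36] roll -0.96
```

Call:
drive_tool([
  [0, 0, -1.2],
  [0, 0, -2.4],
  [2.8, 1.2, -2.4],
  [4.2, 1.8, -2.4],
  [4.2, 1.8, -2.4],
], grip=[36, 36, 36, 36, 36], roll=[0, 0, -0.5, -0.96, -0.96])

```text
clock: 2.7
tcp_pos: [0.4947, -0.1666, 0.1005]
tcp_rot: [3.141, 0.0, 1.309]
wrist_force: [0.3, 0.0, -1.9]
gripper_width: 0.523
grip_force: 62.9
```

```bash
python3 - <<'E'
from h import *
go(.632,-.042,.1,75); 
E
```

```text
offset [3.9, 2.51, 0.01] roll 0.0
```

Call:
drive_tool([
  [2.0, 1.25, 0],
  [3.0, 2.0, 0],
  [3.9, 2.5, 0],
  [3.9, 2.5, 0],
  [3.9, 2.5, 0],
], grip=[36, 36, 36, 36, 36], roll=[0, 0, 0, 0, 0])

```text
clock: 3.32
tcp_pos: [0.6295, -0.043, 0.0995]
tcp_rot: [-3.14, 0.001, 1.31]
wrist_force: [-0.2, 0.1, -2.0]
gripper_width: 0.521
grip_force: 62.9
```

```bash
python3 - <<'E'
from h import *
s=read_state();print(s['tcp_pos'],np.degrees(s['tcp_rot'][2]))
cv2.imwrite("pics/w2.png",read_camera("wrist"))
E
```

```text
[ 0.629474   -0.04297832  0.09947398] 75.03735374692398
```

View pics/w2.png

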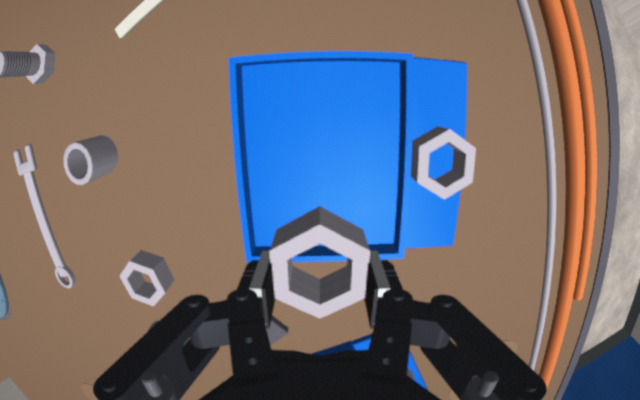

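The wrist view shows the nut held squarely at (320,270) and the tray rim's outer corners at about (231,58), (411,53), (404,259) and (249,259). I'll check the tray pose from those.

```bash
python3 - <<'E'
from h import *
c=camera_info("wrist")
Q=[plane(*fray(c,*p),.024)[:2] for p in [(231,58),(411,53),(404,259),(249,259)]]
Q=np.array(Q);print(Q.round(3),Q.mean(0).round(4))
for i in range(4): d=Q[(i+1)%4]-Q[i];print(np.hypot(*d).round(3),np.degrees(np.arctan2(d[1],d[0])).round(1))
o=Q.mean(0);a=np.radians(-15)
for v in (-36,36): print(v,(o+.001*v*np.array([-np.sin(a),np.cos(a)])).round(4))
go(.632,-.042,.011,75)
E
```

```text
[[ 0.6    0.083]
 [ 0.723  0.054]
 [ 0.687 -0.104]
 [ 0.563 -0.07 ]] [ 0.6432 -0.0094]
0.127 -13.3
0.162 -103.1
0.128 164.8
0.157 76.6
-36 [ 0.6339 -0.0442]
36 [0.6525 0.0254]
offset [0.06, 0.06, 2.22] roll -0.0
```

Call:
drive_tool([
  [0.02, 0.08, 1.1],
  [0.02, 0.08, 1.9],
  [0.02, 0.08, 2.23],
  [0.02, 0.08, 2.23],
  [0.02, 0.08, 2.23],
], grip=[36, 36, 36, 36, 60], roll=[0, 0, 0, 0, 0])

```text
clock: 4.0
tcp_pos: [0.6342, -0.0441, 0.0122]
tcp_rot: [3.14, -0.0, 1.308]
wrist_force: [0.5, -0.1, 0.9]
gripper_width: 0.699
grip_force: 0.0
```

Call:
drive_tool([
  [0, 0, 0],
  [0, 0, 0],
  [0, 0, -0.8],
  [0, 0, -2.2],
  [0, 0, -2.2],
], grip=[60, 60, 60, 66, 66], roll=[0, 0, 0, 0, 0])

```text
clock: 4.62
tcp_pos: [0.6379, -0.0439, 0.1046]
tcp_rot: [3.131, -0.001, 1.309]
wrist_force: [0.7, 0.3, -0.1]
gripper_width: 0.773
grip_force: 0.0
```

```bash
python3 - <<'E'
from h import *
wlook(.633,-.043,.028,"w3",hexa=True)
go(.444,-.071,.15,90)
E
```

```text
px [312. 208.] centre [ 0.6352 -0.0416] off 2.6 width min/max 45.0 51.8 flat normal 45.5 mod 60, w 46.1
offset [-1.9, -4.46, -1.2] roll -1.5
```

Call:
drive_tool([
  [-0.6, -1.2, -0.8],
  [-1.0, -2.4, -1.2],
  [-1.9, -4.46, -1.2],
  [-1.9, -4.46, -1.2],
  [-1.9, -4.46, -1.2],
], grip=[66, 66, 66, 66, 66], roll=[-0.8, -1.5, -1.5, -1.5, -1.5])

```text
clock: 5.3
tcp_pos: [0.4387, -0.07, 0.1458]
tcp_rot: [-3.138, -0.001, 1.57]
wrist_force: [0.6, 0.8, -0.3]
gripper_width: 0.77
grip_force: 0.0
```

```bash
python3 - <<'E'
from h import *
P=wlook(.444,-.071,.024,"w4",hexa=True)
s=read_state();print(s['tcp_pos'],np.degrees(s['tcp_rot'][2]))
go(*P,.006,90)
E
```

```text
px [325. 195.] centre [ 0.4441 -0.0733] off 2.3 width min/max 47.2 54.2 flat normal 59.5 mod 60, w 47.7
[ 0.44091654 -0.07029597  0.14623443] 89.96133198703636
offset [-0.08, 0.08, 3.51] roll -0.0
```

Call:
drive_tool([
  [-0.08, 0.06, 1.2],
  [-0.08, 0.06, 2.4],
  [-0.08, 0.06, 3.2],
  [-0.08, 0.06, 3.5],
  [-0.08, 0.06, 3.5],
], grip=[66, 66, 66, 66, 36], roll=[0.05, 0.05, 0.05, 0.05, 0.05])

```text
clock: 5.98
tcp_pos: [0.4445, -0.0735, 0.0064]
tcp_rot: [-3.141, -0.0, 1.563]
wrist_force: [-0.1, -0.6, 0.0]
gripper_width: 0.578
grip_force: 0.0
```

Call:
drive_tool([
  [0, 0, 0],
  [0, 0, 0],
  [0, 0, 0],
  [0, 0, -1.2],
  [0, 0, -2.4],
], grip=[36, 36, 36, 36, 36], roll=[0, 0, 0, 0, 0])

```text
clock: 6.6
tcp_pos: [0.4432, -0.0734, 0.1038]
tcp_rot: [-3.14, -0.0, 1.562]
wrist_force: [1.6, -0.3, -2.5]
gripper_width: 0.523
grip_force: 63.2
```

```bash
python3 - <<'E'
from h import *
go(.652,.026,.1,75.5)
E
```

```text
offset [2.53, 5.2, 0.1] roll 1.4
```

Call:
drive_tool([
  [0.7, 1.3, 0.1],
  [1.3, 2.6, 0.1],
  [1.9, 3.9, 0.1],
  [2.53, 5.2, 0.1],
  [2.53, 5.2, 0.1],
], grip=[36, 36, 36, 36, 36], roll=[0.4, 0.8, 1.4, 1.4, 1.4])

```text
clock: 7.22
tcp_pos: [0.6564, 0.0276, 0.0978]
tcp_rot: [3.139, -0.001, 1.321]
wrist_force: [-0.0, -0.4, -3.1]
gripper_width: 0.523
grip_force: 63.3
```

```bash
python3 - <<'E'
from h import *
go(.652,.026,.0115,75.5)
E
```

```text
offset [-0.07, -0.1, 2.16] roll 0.02
```

Call:
drive_tool([
  [-0.03, -0.08, 1.1],
  [-0.03, -0.08, 1.9],
  [-0.03, -0.08, 2.16],
  [-0.03, -0.08, 2.16],
  [-0.03, -0.08, 2.16],
], grip=[36, 36, 36, 36, 60], roll=[0, 0, 0, 0, 0])

```text
clock: 7.85
tcp_pos: [0.6503, 0.025, 0.014]
tcp_rot: [3.139, -0.0, 1.317]
wrist_force: [0.1, 0.9, 0.8]
gripper_width: 0.698
grip_force: 0.0
```

Call:
drive_tool([
  [0, 0, 0],
  [0, 0, 0],
  [0, 0, -0.8],
  [0, 0, -2.2],
  [0, 0, -3.2],
], grip=[60, 60, 60, 60, 60], roll=[0, 0, 0, 0, 0])

```text
clock: 8.48
tcp_pos: [0.6503, 0.0253, 0.1431]
tcp_rot: [3.139, -0.0, 1.318]
wrist_force: [0.1, 0.2, 0.3]
gripper_width: 0.703
grip_force: 0.0
```

```bash
python3 - <<'E'
from h import *
wlook(.652,.026,.028,"w5",hexa=True)
wlook(.633,-.043,.028,hexa=True)
go(.4455,.0563,.16,80)
E
```

```text
px [318. 194.] centre [0.6504 0.0256] off 1.6 width min/max 45.0 51.8 flat normal 46.5 mod 60, w 46.0
px [316. 260.] centre [ 0.6352 -0.0423] off 2.3 width min/max 44.5 53.5 flat normal 44.5 mod 60, w 46.4
offset [-0.55, -5.23, -0.33] roll -0.45
```

Call:
drive_tool([
  [-0.2, -1.3, -0.33],
  [-0.3, -2.6, -0.33],
  [-0.45, -3.9, -0.33],
  [-0.55, -5.2, -0.33],
  [-0.55, -5.2, -0.33],
], grip=[60, 60, 60, 60, 60], roll=[-1, -2, -2.45, -2.45, -2.45])

```text
clock: 9.2
tcp_pos: [0.4364, 0.0568, 0.1519]
tcp_rot: [-3.135, -0.001, 1.747]
wrist_force: [1.1, 0.4, -0.3]
gripper_width: 0.71
grip_force: 0.0
```

```bash
python3 - <<'E'
from h import *
P=wlook(.4455,.0563,.04,"w6")
s=read_state();print(s['tcp_pos'],np.degrees(s['tcp_rot'][2]))
go(*P,.008,100)
E
```

```text
px [329. 200.] centre [0.4452 0.0541] off 2.2 width min/max 36.8 38.5 
[0.44020133 0.05645332 0.15294238] 100.03940932651183
offset [-0.08, 0.11, 3.62] roll 0.0
```

View pics/w6.png

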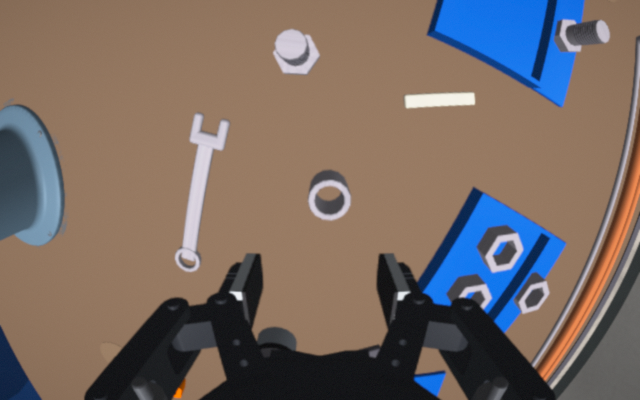

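The sleeve sits at (329,195) in the open, 37–38 mm wide as it should be. Both nuts lie in their tray at (500,250) and (472,292).

Call:
drive_tool([
  [-0.07, 0.08, 1.2],
  [-0.07, 0.08, 2.4],
  [-0.07, 0.08, 3.3],
  [-0.07, 0.08, 3.6],
  [-0.07, 0.08, 3.6],
], grip=[60, 60, 60, 60, 28], roll=[0, 0, 0, 0, 0])

```text
clock: 9.88
tcp_pos: [0.447, 0.0538, 0.0095]
tcp_rot: [-3.141, 0.0, 1.745]
wrist_force: [0.4, 0.2, 0.2]
gripper_width: 0.501
grip_force: 0.0
```

Call:
drive_tool([
  [0, 0, 0],
  [0, 0, 0],
  [0, 0, 0],
  [0, 0, -1.2],
  [0, 0, -2.6],
], grip=[28, 28, 28, 28, 28], roll=[0, 0, 0, 0, 0])

```text
clock: 10.5
tcp_pos: [0.4448, 0.054, 0.1142]
tcp_rot: [-3.139, -0.0, 1.745]
wrist_force: [1.1, 0.0, -1.3]
gripper_width: 0.417
grip_force: 61.0
```

```bash
python3 - <<'E'
from h import *
o=np.array([.5745,-.287]);a=np.radians(12.5)
for v in (-32,32): print(v,(o+.001*v*np.array([-np.sin(a),np.cos(a)])).round(4))
Q=(o+.032*np.array([-np.sin(a),np.cos(a)]))
go(*Q,.11,102)
E
```

```text
-32 [ 0.5814 -0.3182]
32 [ 0.5676 -0.2558]
offset [-8.16, 1.68, 0.1] roll -0.2
```

Call:
drive_tool([
  [-1.4, 0.3, 0],
  [-2.8, 0.6, 0],
  [-4.2, 0.9, 0],
  [-5.6, 1.2, 0],
  [-6.8, 1.4, 0],
], grip=[28, 28, 28, 28, 28], roll=[0, 0, -0.2, -0.2, -0.2])

```text
clock: 11.12
tcp_pos: [0.5493, -0.2063, 0.1139]
tcp_rot: [3.141, 0.0, 1.779]
wrist_force: [0.7, 0.8, -1.7]
gripper_width: 0.416
grip_force: 61.3
```

```bash
python3 - <<'E'
from h import *
go(.568,-.256,.11,102)
E
```

```text
offset [-1.31, 0.2, 0.1] roll -0.0
```

Call:
drive_tool([
  [-1.3, 0.2, 0.1],
  [-1.3, 0.2, 0.1],
  [-1.3, 0.2, 0.1],
], grip=[28, 28, 28], roll=[0, 0, 0])

```text
clock: 11.5
tcp_pos: [0.5666, -0.253, 0.1093]
tcp_rot: [-3.141, -0.001, 1.78]
wrist_force: [-0.4, 0.1, -3.6]
gripper_width: 0.417
grip_force: 61.2
```

```bash
python3 - <<'E'
from h import *
s=read_state();print(s['tcp_pos'],np.degrees(s['tcp_rot'][2]))
cv2.imwrite("pics/w7.png",read_camera("wrist"))
E
```

```text
[ 0.56664684 -0.25295644  0.10931904] 101.97904835240544
```

View pics/w7.png

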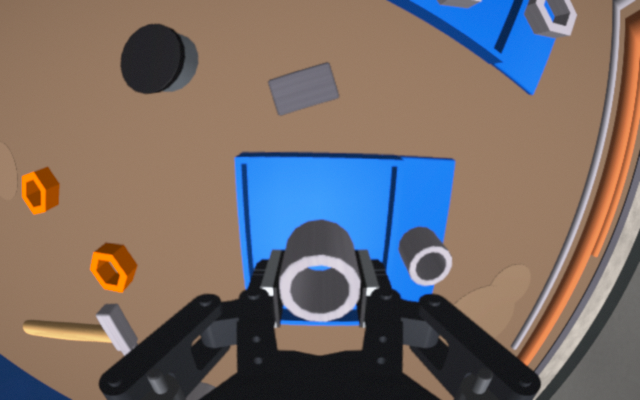

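The sleeve is held upright at (320,285). The tray's near corners are at (236,156) and (401,157), and its far edge is on row 325. I'll compute the tray pose from these.

```bash
python3 - <<'E'
from h import *
c=camera_info("wrist")
A,B,C,D=[plane(*fray(c,*p),.024)[:2] for p in [(236,156),(401,157),(245,296),(320,326)]]
d=B-A;f=A-C
print(A.round(3),B.round(3),np.hypot(*d).round(3),np.degrees(np.arctan2(d[1],d[0])).round(1),np.degrees(np.arctan2(f[1],f[0])).round(1))
x=d/np.hypot(*d);y=np.array([-x[1],x[0]])
print("y extent",((A-D)@y).round(3))
o=(A+B)/2-.08*y; print("org",o.round(4),"place",(o+.032*y).round(4),(o-.032*y).round(4))
go(*(o+.032*y),.0155,102)
E
```

```text
[ 0.496 -0.226] [ 0.62 -0.2 ] 0.126 11.7 99.9
y extent 0.164
org [ 0.5741 -0.2915] place [ 0.5676 -0.2602] [ 0.5805 -0.3228]
offset [-0.2, -0.02, 2.35] roll 0.0
```

Call:
drive_tool([
  [-0.15, -0.02, 1.1],
  [-0.15, -0.02, 2.0],
  [-0.15, -0.02, 2.35],
  [-0.15, -0.02, 2.35],
  [-0.15, -0.02, 2.35],
], grip=[28, 28, 28, 28, 28], roll=[0, 0, 0, 0, 0])

```text
clock: 12.18
tcp_pos: [0.5684, -0.2591, 0.0168]
tcp_rot: [3.14, 0.001, 1.781]
wrist_force: [-0.3, 0.1, -2.5]
gripper_width: 0.416
grip_force: 61.4
```

Call:
drive_tool([
  [0, 0, 0],
  [0, 0, 0],
  [0, 0, -0.8],
  [0, 0, -2.2],
  [0, 0, -3.5],
], grip=[55, 55, 55, 55, 55], roll=[0, 0, 0, 0, 0])

```text
clock: 12.8
tcp_pos: [0.5678, -0.2595, 0.1576]
tcp_rot: [3.141, 0.0, 1.78]
wrist_force: [1.1, -0.7, -0.4]
gripper_width: 0.644
grip_force: 0.0
```

```bash
python3 - <<'E'
from h import *
wlook(.568,-.26,.044,"w8")
go(.338,.294,.16,120)
E
```

```text
px [320. 192.] centre [ 0.5685 -0.2573] off 2.7 width min/max 34.9 36.7 
offset [14.79, -2.82, 0.15] roll -1.8
```

Call:
drive_tool([
  [1.5, -0.3, 0],
  [3.0, -0.6, 0],
  [4.5, -0.85, 0],
  [6.0, -1.15, 0],
  [7.5, -1.4, 0],
], grip=[60, 60, 60, 60, 60], roll=[0, 0, 0, 0, 0])

```text
clock: 13.48
tcp_pos: [0.4499, 0.0239, 0.156]
tcp_rot: [3.14, 0.0, 1.78]
wrist_force: [1.1, 0.1, 0.4]
gripper_width: 0.7
grip_force: 0.0
```

Call:
drive_tool([
  [1.5, -0.3, 0],
  [3.0, -0.6, 0],
  [4.5, -0.85, 0],
  [6.0, -1.15, 0],
  [7.2, -1.4, 0],
], grip=[60, 60, 60, 60, 60], roll=[0, 0, 0, 0, 0])

```text
clock: 14.1
tcp_pos: [0.3351, 0.2946, 0.1561]
tcp_rot: [3.14, -0.001, 1.781]
wrist_force: [1.0, 0.1, -0.3]
gripper_width: 0.704
grip_force: 0.0
```

Call:
drive_tool([
  [0, 0, 0],
  [0, 0, 0],
], grip=[60, 60], roll=[0, 0])

```text
clock: 14.35
tcp_pos: [0.3361, 0.2922, 0.1557]
tcp_rot: [3.141, 0.001, 1.781]
wrist_force: [0.2, -0.4, 0.6]
gripper_width: 0.705
grip_force: 0.0
```

```bash
python3 - <<'E'
from h import *
P=wlook(.338,.294,.04,"w9")
s=read_state();print(s['tcp_pos'],np.degrees(s['tcp_rot'][2]))
go(*P,.008,102)
E
```

```text
px [321. 196.] centre [0.3387 0.2908] off 3.3 width min/max 37.0 38.5 
[0.33634334 0.29168453 0.15565902] 101.94125194742959
offset [-0.03, 0.05, 3.69] roll -0.01
```

Call:
drive_tool([
  [-0.03, 0.05, 1.2],
  [-0.03, 0.05, 2.4],
  [-0.03, 0.05, 3.4],
  [-0.03, 0.05, 3.68],
  [-0.03, 0.05, 3.68],
], grip=[60, 60, 60, 60, 28], roll=[0, 0, 0, 0, 0])

```text
clock: 15.02
tcp_pos: [0.3385, 0.2908, 0.0086]
tcp_rot: [-3.141, 0.001, 1.778]
wrist_force: [0.1, -0.1, -0.4]
gripper_width: 0.506
grip_force: 0.0
```

Call:
drive_tool([
  [0, 0, 0],
  [0, 0, 0],
  [0, 0, 0],
  [0, 0, -1.3],
  [0, 0, -2.8],
], grip=[28, 28, 28, 28, 28], roll=[0, 0, 0, 0, 0])

```text
clock: 15.65
tcp_pos: [0.3369, 0.291, 0.1211]
tcp_rot: [-3.139, 0.001, 1.78]
wrist_force: [1.6, 1.2, -1.4]
gripper_width: 0.418
grip_force: 60.7
```

```bash
python3 - <<'E'
from h import *
go(.5805,-.323,.12,102)
E
```

```text
offset [-16.28, 2.76, 0.03] roll 0.0
```

Call:
drive_tool([
  [-1.5, 0.25, 0],
  [-3.0, 0.5, 0],
  [-4.5, 0.75, 0],
  [-6.0, 1.0, 0],
  [-7.5, 1.25, 0],
], grip=[28, 28, 28, 28, 28], roll=[0, 0, 0, 0, 0])

```text
clock: 16.27
tcp_pos: [0.45, 0.0068, 0.1209]
tcp_rot: [3.141, 0.0, 1.78]
wrist_force: [1.6, 0.8, -1.0]
gripper_width: 0.416
grip_force: 60.8
```

Call:
drive_tool([
  [-1.5, 0.25, 0],
  [-3.0, 0.5, 0],
  [-4.5, 0.75, 0],
  [-6.0, 1.0, 0],
  [-7.3, 1.25, 0],
], grip=[28, 28, 28, 28, 28], roll=[0, 0, 0, 0, 0])

```text
clock: 16.9
tcp_pos: [0.5595, -0.2688, 0.1206]
tcp_rot: [3.141, 0.0, 1.779]
wrist_force: [0.8, 0.2, -1.6]
gripper_width: 0.419
grip_force: 60.8
```

Call:
drive_tool([
  [-1.2, 0.2, 0],
  [-1.4, 0.25, 0],
  [-1.4, 0.25, 0],
], grip=[28, 28, 28], roll=[0, 0, 0])

```text
clock: 17.27
tcp_pos: [0.5802, -0.319, 0.12]
tcp_rot: [-3.141, -0.001, 1.78]
wrist_force: [-0.4, -0.0, -1.9]
gripper_width: 0.416
grip_force: 60.8
```

```bash
python3 - <<'E'
from h import *
wlook(.568,-.259,.044,"w10")
s=read_state();print(s['tcp_pos'],np.degrees(s['tcp_rot'][2]))
go(.5805,-.323,.0145,102)
E
```

```text
px [321. 127.] centre [ 0.5686 -0.2576] off 1.5 width min/max 35.1 36.5 
[ 0.57995307 -0.31815413  0.12019868] 102.03285515713414
offset [-0.12, -0.01, 2.64] roll 0.0
```

View pics/w10.png

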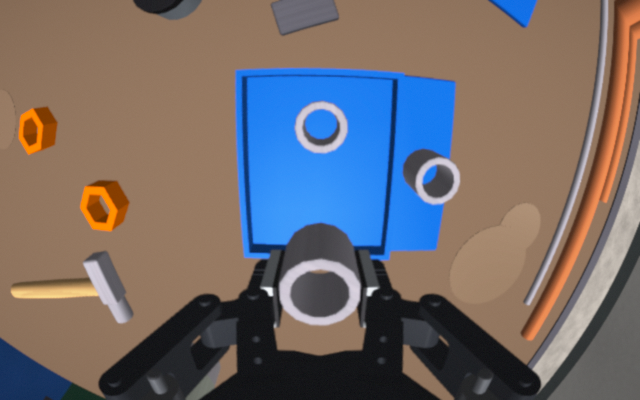

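The first sleeve stands in the tray at (321,127). The second is held at (320,290) over the free half.

Call:
drive_tool([
  [-0.06, 0, 1.2],
  [-0.06, 0, 2.2],
  [-0.06, 0, 2.62],
  [-0.06, 0, 2.62],
  [-0.06, 0, 2.62],
], grip=[28, 28, 28, 28, 28], roll=[0, 0, 0, 0, 0])

```text
clock: 17.95
tcp_pos: [0.5816, -0.3212, 0.0169]
tcp_rot: [3.14, 0.001, 1.781]
wrist_force: [0.5, 0.1, -1.3]
gripper_width: 0.418
grip_force: 60.3
```

Call:
drive_tool([
  [0, 0, 0],
  [0, 0, 0],
  [0, 0, -0.8],
  [0, 0, -2.2],
  [0, 0, -3.5],
], grip=[55, 55, 55, 55, 55], roll=[0, 0, 0, 0, 0])

```text
clock: 18.58
tcp_pos: [0.5809, -0.3217, 0.1575]
tcp_rot: [3.141, 0.0, 1.78]
wrist_force: [0.7, -1.0, -0.1]
gripper_width: 0.643
grip_force: 0.0
```

```bash
python3 - <<'E'
from h import *
wlook(.5805,-.321,.044,"w11");wlook(.568,-.258,.044)
go(.393,.178,.18,82)
E
```

```text
px [320. 195.] centre [ 0.5821 -0.3213] off 1.6 width min/max 35.0 36.9 
px [316. 114.] centre [ 0.5687 -0.2577] off 0.7 width min/max 35.2 36.2 
offset [13.28, -2.08, -0.4] roll 2.0
```

Call:
drive_tool([
  [1.5, -0.24, -0.4],
  [3.0, -0.48, -0.4],
  [4.5, -0.72, -0.4],
  [6.0, -0.96, -0.4],
  [7.5, -1.2, -0.4],
], grip=[50, 50, 50, 50, 50], roll=[0, 0, 0, 0, 0])

```text
clock: 19.3
tcp_pos: [0.4707, -0.0365, 0.1715]
tcp_rot: [3.141, -0.0, 1.78]
wrist_force: [-0.2, -0.4, 0.2]
gripper_width: 0.588
grip_force: 0.0
```

Call:
drive_tool([
  [1.5, -0.24, 0],
  [3.0, -0.48, 0],
  [4.5, -0.72, 0],
  [5.7, -0.9, 0],
  [5.7, -0.9, 0],
], grip=[50, 50, 50, 50, 50], roll=[0.7, 1.4, 2, 2, 2])

```text
clock: 19.92
tcp_pos: [0.3875, 0.1796, 0.1715]
tcp_rot: [-3.141, -0.0, 1.437]
wrist_force: [0.2, 0.0, -0.3]
gripper_width: 0.582
grip_force: 0.0
```

```bash
python3 - <<'E'
from h import *
P=wlook(.393,.178,.065,"w12")
s=read_state();print(s['tcp_pos'],np.degrees(s['tcp_rot'][2]))
E
```

```text
px [325. 190.] centre [0.3943 0.1856] off 7.7 width min/max 32.7 43.3 
[0.38838225 0.17825139 0.1715083 ] 82.19800288198391
```

View pics/w12.png

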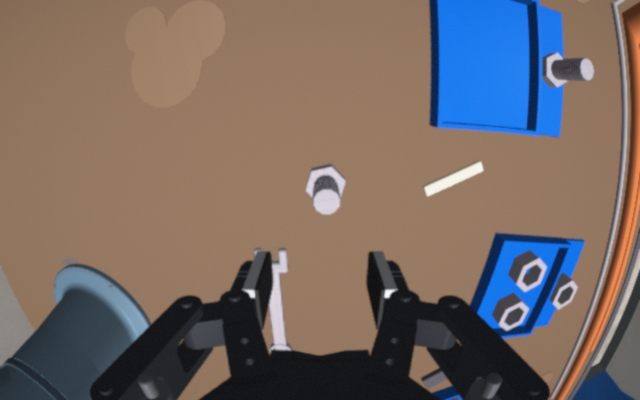

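The bolt shows its shank top at (327,202) and head at (326,183). I'll compute both centres, which should agree in xy.

```bash
python3 - <<'E'
from h import *
c=camera_info("wrist")
A=plane(*fray(c,327,202),.065);B=plane(*fray(c,326,183),.015);print(A.round(4),B.round(4))
go(*A[:2],.027,82)
E
```

```text
[0.3953 0.1734 0.065 ] [0.3959 0.1763 0.015 ]
offset [-0.1, 0.19, 3.61] roll 0.02
```

Call:
drive_tool([
  [-0.08, 0.17, 1.2],
  [-0.08, 0.17, 2.2],
  [-0.08, 0.17, 3.2],
  [-0.08, 0.17, 3.6],
  [-0.08, 0.17, 3.6],
], grip=[50, 50, 50, 50, 50], roll=[0, 0, 0, 0, 0])

```text
clock: 20.6
tcp_pos: [0.3945, 0.1716, 0.0264]
tcp_rot: [-3.139, 0.002, 1.429]
wrist_force: [0.7, 0.7, 0.2]
gripper_width: 0.586
grip_force: 0.0
```

Call:
drive_tool([
  [0, 0, 0],
  [0, 0, 0],
  [0, 0, 0],
  [0, 0, 0],
  [0, 0, 0],
], grip=[14, 14, 14, 14, 14], roll=[0, 0, 0, 0, 0])

```text
clock: 21.22
tcp_pos: [0.3962, 0.1732, 0.0286]
tcp_rot: [3.139, 0.0, 1.431]
wrist_force: [-1.1, -2.6, 7.6]
gripper_width: 0.27
grip_force: 59.0
```

```bash
python3 - <<'E'
from h import *
go(.583,.293,.13,81)
E
```

```text
offset [3.62, 4.21, -2.53] roll 0.1
```

Call:
drive_tool([
  [0, 0, -1.2],
  [0, 0, -2.5],
  [1.0, 1.15, -2.5],
  [2.0, 2.3, -2.5],
  [3.0, 3.5, -2.5],
], grip=[14, 14, 14, 14, 14], roll=[0, 0, 0.1, 0.1, 0.1])

```text
clock: 21.85
tcp_pos: [0.5521, 0.2738, 0.1279]
tcp_rot: [3.141, -0.0, 1.414]
wrist_force: [0.7, 0.4, -2.0]
gripper_width: 0.265
grip_force: 59.7
```

```bash
python3 - <<'E'
from h import *
go(.583,.293,.13,81)
cv2.imwrite("pics/w13.png",read_camera("wrist"))
s=read_state();print(s['tcp_pos'])
c=camera_info("wrist");np.savez("c13.npz",**c)
E
```

```text
offset [0.6, 0.69, -0.05] roll 0.0
[0.55991092 0.27811982 0.12580749]
```

View pics/w13.png

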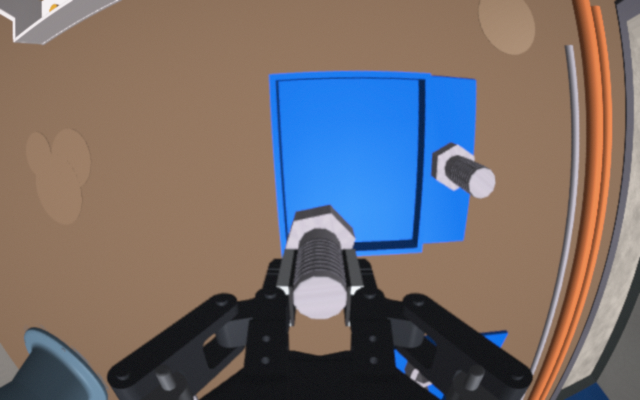

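The bolt is held upright at (320,270). The tray rim's corners are at (271,75), (429,73), (422,254) and (280,254).

```bash
python3 - <<'E'
from h import *
c=dict(np.load("c13.npz"))
Q=np.array([plane(*fray(c,*p),.024)[:2] for p in [(271,75),(429,73),(422,254),(280,254)]])
print(Q.round(3),Q.mean(0).round(4));d=Q[1]-Q[0];e=Q[0]-Q[3];print(np.hypot(*d),np.degrees(np.arctan2(d[1],d[0])),np.hypot(*e),np.degrees(np.arctan2(e[1],e[0])))
go(*Q.mean(0),.125,81)
E
```

```text
[[0.54  0.385]
 [0.666 0.371]
 [0.648 0.21 ]
 [0.519 0.233]] [0.5932 0.2999]
0.12624081728872308 -6.570197689805031 0.1538771781694475 81.8771591091413
offset [0.67, 0.74, 0.02] roll 0.01
```

Call:
drive_tool([
  [0.68, 0.75, 0],
  [0.68, 0.75, 0],
  [0.68, 0.75, 0],
  [0.68, 0.75, 0],
], grip=[14, 14, 14, 14], roll=[0, 0, 0, 0])

```text
clock: 22.4
tcp_pos: [0.5836, 0.2942, 0.128]
tcp_rot: [-3.141, 0.0, 1.414]
wrist_force: [-0.3, -0.1, -2.7]
gripper_width: 0.266
grip_force: 59.8
```

```bash
python3 - <<'E'
from h import *
c=camera_info("wrist");im=read_camera("wrist");s=read_state();print(s['tcp_pos'])
k=max(cv2.findContours(blue(im),cv2.RETR_EXTERNAL,cv2.CHAIN_APPROX_NONE)[0],key=cv2.contourArea)[:,0].astype(float)
W=np.array([plane(*fray(c,*p),.024)[:2] for p in k]);a=np.radians(-8)
x=W@[np.cos(a),np.sin(a)];y=W@[-np.sin(a),np.cos(a)]; P=s['tcp_pos'][:2]; px=P@[np.cos(a),np.sin(a)];py=P@[-np.sin(a),np.cos(a)]
print("tray frame from tcp: x",(x.min()-px).round(3),(x.max()-px).round(3),"y",(y.min()-py).round(3),(y.max()-py).round(3))
go(*P,.0325,81)
E
```

```text
[0.58372835 0.29425935 0.12809876]
tray frame from tcp: x -0.066 0.112 y -0.081 0.082
offset [0.0, 0.0, 2.39] roll -0.0
```

Call:
drive_tool([
  [0, 0, 1.1],
  [0, 0, 1.9],
  [0, 0, 2.37],
  [0, 0, 2.37],
  [0, 0, 2.37],
], grip=[14, 14, 14, 14, 14], roll=[0, 0, 0, 0, 0])

```text
clock: 23.08
tcp_pos: [0.5845, 0.2946, 0.0335]
tcp_rot: [3.141, -0.0, 1.414]
wrist_force: [-0.0, 0.5, -2.2]
gripper_width: 0.265
grip_force: 62.0
```

Call:
drive_tool([
  [0, 0, 0],
  [0, 0, 0],
  [0, 0, -0.8],
  [0, 0, -2.2],
  [0, 0, -3.0],
], grip=[45, 45, 45, 45, 45], roll=[0, 0, 0, 0, 0])

```text
clock: 23.7
tcp_pos: [0.5859, 0.2954, 0.1565]
tcp_rot: [3.138, -0.002, 1.414]
wrist_force: [0.3, -0.1, -0.3]
gripper_width: 0.523
grip_force: 0.0
```

Call:
drive_tool([
  [0, -1.3, -0.5],
  [0, -2.6, -0.5],
  [0, -4, -0.5],
  [0, -5, -0.5],
  [0, -5, -0.5],
], grip=[45, 45, 45, 45, 45], roll=[0, 0, 0, 0, 0])

```text
clock: 24.32
tcp_pos: [0.3843, 0.3262, 0.1734]
tcp_rot: [-3.141, 0.0, 1.417]
wrist_force: [0.4, 1.0, -0.7]
gripper_width: 0.53
grip_force: 0.0
```

```bash
python3 - <<'E'
from h import *
t=read_camera("top");s=read_camera("scene")
cv2.imwrite("pics/end.png",np.vstack([cv2.resize(t[30:230,120:520],(800,400)),cv2.resize(s[120:390,130:550],(800,200*1))])[:600])
cv2.imwrite("pics/end_s.png",cv2.resize(s[120:390,130:550],None,fx=1.9,fy=1.9,interpolation=cv2.INTER_CUBIC))
E
```

```text
(no output)
```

View pics/end_s.png

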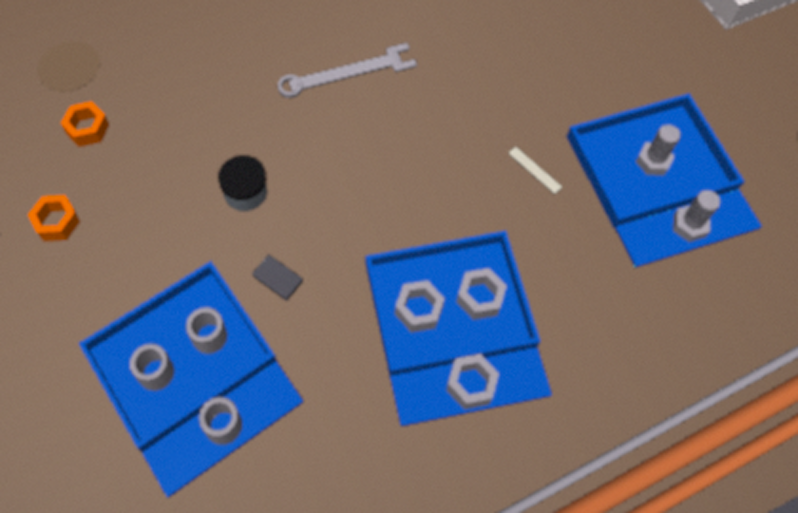

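All five parts stand in their matching trays: sleeves at (150,365) and (206,328), nuts at (419,304) and (481,292), bolt at (660,150). The tin at (243,182) hasn't moved, and the arm is clear.

```bash
python3 -c "
from station import *
print(finish_job())"
```

```text
the job is handed in; nothing more can be done
None
```

The job is handed in: both nuts, both sleeves and the bolt stand upright in their matching trays, the tin was not touched, and it took about 24 s of the 122 s allowed.

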